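# Present the dry sample plate to the label reader

### The job

Two glass sample plates hang on the drying rack. Take the dry one, the plate that does not hang over the white drip dish, by its plain half, lift it up and off its hook and hold it on edge in the air, centred about 13 cm above the label reader's window, sloping at about 40 degrees with the frosted label end (the end with the notched corner) up and its top edge still on the upper side. The program finishes while holding it there, still and touching nothing but the gripper; leave the plate over the dish hanging on its hook and the loose small bottle, beaker and shallow dish where they are.

Things in the scene. Friction and masses are not known exactly. Their poses are not given: they have to be found in the camera images.
- plate1_mid (a point): First glass sample plate, 100 mm long (x), 6 thick (y), 52 tall (z), 70 g, hanging on edge on a rack hook over the dish or the pad. Point: centre of the 100 x 52 outline (edges 26 mm above and below). x points along the length to the frosted label end (last 28 mm), known by a 12 x 12 mm notch in its upper corner; the plain end has whole corners. z points to the top edge.
- plate1: First plate again, same axes; this point is the middle of its bottom edge, 26 mm below its centre. It hangs by a rectangular hole in the middle of its length, 18 mm wide, 24 mm tall, whose top is 8 mm below the plate's top edge. Grip it through its thickness, beside the hole.
- plate2_mid (a point): Second glass sample plate, 100 mm long (x), 6 thick (y), 52 tall (z), 70 g, hanging on edge on a rack hook over the dish or the pad. Point: centre of the 100 x 52 outline (edges 26 mm above and below). x points along the length to the frosted label end (last 28 mm), known by a 12 x 12 mm notch in its upper corner; the plain end has whole corners. z points to the top edge.
- plate2: Second plate again, same axes; this point is the middle of its bottom edge, 26 mm below its centre. It hangs by a rectangular hole in the middle of its length, 18 mm wide, 24 mm tall, whose top is 8 mm below the plate's top edge. Grip it through its thickness, beside the hole.
- rack: Fixed steel drying rack, base 140 x 290 x 12 mm, with two 12 mm square posts at y = -80 and +80 mm (x = 0), tops 130 mm above the bench. Origin: on the bench midway between the posts; z up; the hooks point along its -x (towards the robot). The plates hang 58 to 72 mm in front of the posts, long side along the rack's y.
- rack_lip1 (a point): Top of the upturned lip of the hook at the rack's y = -80 mm; lip 8 mm high and 10 wide, at the end of a flat strip 10 mm wide, 4 thick, its top 130 mm above the bench, that runs 89 mm along -x from the post's middle. To come off, a plate goes up 10 to 18 mm (14 is best), then 40 mm or more along the rack's -x.
- rack_lip2 (a point): The same for the hook at the rack's y = +80 mm.
- dish: Fixed white open drip dish, 50 x 120 mm, 16 mm high, on the rack's base under one of the two plates (the wet one, to be left). Origin: centre of its underside.
- pad: Fixed flat black rubber pad, 50 x 120 mm, 4 mm thick, on the rack's base under the other plate (the dry one, to be taken). Origin: centre of its underside.
- reader_window (a point): Centre of the dark window in the top face of the label reader, a fixed low grey box 120 x 130 mm and 30 mm high on the bench; the window faces straight up; z up.
- reader: The same label reader; origin at the centre of its underside, 30 mm below the window.
- small_bottle: Small amber bottle, 40 mm across, 75 mm tall, loose, to be left where it stands; origin: centre of its underside.
- beaker: Glass beaker, 70 mm across, 90 mm tall, loose, to be left where it stands; origin: centre of its underside.
- petri: White shallow dish, 72 mm across, 16 mm tall, loose, to be left where it stands; origin: centre of its underside.
There are look-alikes about, which are no part of the job. Leave any brown or orange look-alike of the plate1 alone.

How it is judged:
By the outcome, as a careful person would: the job done as asked, in the order asked, and still so for the second after the job is handed in, while the arm keeps its last pose, push and grip.
It also fails if it takes over 38 s, if anything falls off the work surface, if the arm or the gripper's body presses on something with over 40 N, if the wrist force passes 120 N, or if a joint passes its speed limit or range.

### The arm

A 6-joint arm with a two-finger parallel gripper is mounted at the origin on the work surface. World frame = base frame: x ahead of the robot, y to its left, z up, the work surface at z = 0. Lengths are in m, angles in rad, forces in N, time in s.
With the tool pointing down it reaches from about 0.325 to 0.9 m from the base axis. Payload 6.1 kg.
Tool frame: the origin (TCP) lies on the centre line of the jaws, within the pads' length; the fingertips stand 11 mm ahead of it and the grasp point (between the pads) lies 8 mm behind it; z points along the fingers, y is the line along which they close (so a half turn about z gives the same grasp; the last joint's range is limited). The gripper opens to 85 mm and grips with 20 to 120 N. Pads are 22 mm wide; open, the fingers measure 114 mm over their backs; the gripper's body (76 mm by 85 mm) begins 54 mm behind the grasp point. The pads swing forward as they close: fully open they stand 13 mm farther back than shut.
Start: joints at [1.097, 0.22, 1.526, -0, 1.395, -0.126], TCP at [0.213, 0.588, 0.242] pointing down, gripper open.
Joint ranges: [-2.98, 2.98], [-0.91, 2.08], [0.09, 2.57], [-1.24, 4.39], [0.2, 2.65], [-2.68, 2.68]. Speed limits (rad/s): [2.57, 2.57, 3.01, 3.14, 3.14, 3.14].

### API

Orientations are given as [roll, pitch, yaw] about the fixed x, y, z axes, in that order (R = Rz(yaw) Ry(pitch) Rx(roll)).
In Python, from workcell import get_obs, imaging, finish_job, models gives the robot as it stands.
- The arm moves only by the shell command python3 -m pendant 'ROWS' [FORCE]. ROWS is JSON, a list of rows, each a list of 7 numbers: the shift along the tool's x, y, z in mm, then the turn, a rotation vector about the tool's x, y, z in degrees, then the finger opening in mm, from 0 to 85.4. In form: [[dx, dy, dz, ax, ay, az, gripper], ...]. A call has 1 to 8 rows; each row shifts and turns the commanded pose from where the row before left it, along the tool's axes as they then stand; what a row does not reach is not made up. A row lasts 1/10 s, in which the tool goes at most 50 mm and 8.59 degrees, less where a joint would pass 70% of its speed; a pose out of reach is approached as far as the arm can. A call with a gripper value outside its range is refused whole. The fingers move at their own pace and stop on an object; FORCE is the grip in N (left out, the last holds). Time passes only in rows, so rows that do not move let the fingers close. It gives the time, the measured TCP pose, the force, the opening and the grip force at its end, in the units of the state.
- get_obs(): the state, without advancing time (a new reading comes with each control period).
- imaging.get_image(name): name is "scene" or "top"; returns a dict with "frame" (400x640x3 uint8, red, green, blue), "intrinsics" (3x3 intrinsics, pixels), "rvec" (rotation vector, rad) and "tvec" (3), from world to camera coordinates, as OpenCV has them. Camera axes: x right, y down, z forward; pixel columns grow to the right and rows downward; lengths in m; the calibration is good to about 2 mm. A picture is of the moment at which its call begins. There is no depth.
- finish_job(): hands the job in; it is judged then, once.
Trained networks look in a picture, given as the dict that the camera call returned (one of the last four; its "shot" number tells which), for a name from the list of things; names that differ only in an ending like _2 or _b are one class to them, and where a whole thing is asked for, a point or a joint stands for the part that bears it (a point fixed in the world has none). Each returns a list of dicts, best first, with "p" (0 to 1); they miss things now and then, are a little off and sometimes report something else, mostly with a low value. They report only what shows in the picture. A call takes as long as a camera call. They do not tell look-alikes from the thing itself.
- models.recognise(picture, query): "box" ([left, top, width, height] in pixels, round what is visible of it).
- models.place_of(picture, query): "position" ([row, column] in pixels: a listed point, or the origin of a listed thing).
The state is a dict: "clock": time; "joint_positions": joint angles; "dq": joint speeds; "joint_efforts": joint torques, N m; "ee_pos": TCP position; "tcp_rot": TCP orientation; "contact_force": force on the tool from outside, world axes, zero at the start; "wrist_torque": the same for the moment, N m; "finger_gap": opening from 0.0 (shut) to 1.0 (fully open); "grasp_force": force on a finger pad.
Only numpy, scipy, OpenCV 4.12 (cv2) and the standard library are available. Lean on these libraries where they do the work, as an engineer would, in place of code of your own. Each camera call takes 0.05 s, during which the arm holds its last target. There are 200 camera calls.

## Working session

There is one attempt and no reset: what is moved stays moved. The work goes in short steps, Python scripts to look and compute and a shell command to move; the robot and the scene stay as the last step left them, time stands still between calls to the robot, and variables do not carry over. Pictures are saved under pics/ and viewed, at most 10 in all, crops included, and the job is handed in when it is done.

```bash
mkdir -p pics; cat > h.py <<'E'
import numpy as np, cv2
from workcell import get_obs, imaging, models
def shot(n):
    return imaging.get_image(n)
def save(p,f,crop=None,s=1):
    im=p["frame"][...,::-1]
    if crop: l,t,w,h=crop; im=im[t:t+h,l:l+w]
    im=cv2.resize(im,None,fx=s,fy=s,interpolation=cv2.INTER_CUBIC); cv2.imwrite("pics/"+f,im)
def ray(p,uv):
    K=np.array(p["intrinsics"],float);R=cv2.Rodrigues(np.array(p["rvec"],float))[0];t=np.array(p["tvec"],float).ravel()
    d=R.T@np.linalg.inv(K)@np.array([uv[0],uv[1],1.]); return -R.T@t,d/np.linalg.norm(d)
def atz(p,uv,z):
    c,d=ray(p,uv); return c+d*(z-c[2])/d[2]
def tri(ps):
    A=np.zeros((3,3));b=np.zeros(3)
    for p,uv in ps:
        c,d=ray(p,uv);M=np.eye(3)-np.outer(d,d);A+=M;b+=M@c
    return np.linalg.solve(A,b)
def proj(p,X):
    return cv2.projectPoints(np.array(X,float).reshape(-1,3),np.array(p["rvec"],float),np.array(p["tvec"],float),np.array(p["intrinsics"],float),None)[0].reshape(-1,2)
E
python3 - <<'E'
from h import *
np.set_printoptions(precision=3,suppress=True)
P={n:shot(n) for n in("scene","top")}
for n,p in P.items():
    save(p,n+"0.png"); print(n,ray(p,(320,200)))
    for q in["plate1_mid","plate2_mid","rack_lip1","rack_lip2","rack","dish","pad","reader_window","small_bottle","beaker","petri"]:
        print(n,q,[(round(d["p"],2),np.round(d["position"]).tolist()[::-1]) for d in models.place_of(p,q)[:4]])
o=get_obs();print(o["ee_pos"],o["tcp_rot"],o["clock"])
E
```

```text
scene (array([0.868, 0.56 , 0.708]), array([-0.416, -0.577, -0.703]))
scene plate1_mid [(0.92, [397.0, 354.0]), (0.61, [335.0, 271.0])]
scene plate2_mid [(0.69, [304.0, 217.0])]
scene rack_lip1 [(0.92, [350.0, 258.0]), (0.91, [310.0, 207.0])]
scene rack_lip2 [(0.92, [350.0, 258.0]), (0.91, [310.0, 207.0])]
scene rack [(0.88, [292.0, 289.0])]
scene dish [(0.87, [298.0, 245.0]), (0.18, [242.0, 155.0])]
scene pad [(0.93, [332.0, 300.0]), (0.31, [335.0, 272.0])]
scene reader_window [(0.77, [241.0, 155.0])]
scene small_bottle [(0.86, [228.0, 226.0])]
scene beaker [(0.66, [303.0, 224.0]), (0.63, [471.0, 274.0])]
scene petri [(0.71, [209.0, 196.0]), (0.54, [304.0, 215.0]), (0.38, [300.0, 244.0])]
top (array([0.388, 0.095, 1.161]), array([ 0.097,  0.01 , -0.995]))
top plate1_mid [(0.84, [215.0, 169.0]), (0.7, [254.0, 217.0]), (0.58, [266.0, 157.0])]
top plate2_mid []
top rack_lip1 [(0.79, [327.0, 174.0]), (0.66, [264.0, 161.0])]
top rack_lip2 [(0.79, [327.0, 174.0]), (0.66, [264.0, 161.0])]
top rack [(0.66, [303.0, 146.0])]
top dish [(0.94, [325.0, 171.0])]
top pad [(0.81, [270.0, 166.0])]
top reader_window [(0.93, [458.0, 186.0]), (0.52, [325.0, 168.0])]
top small_bottle [(0.71, [388.0, 134.0])]
top beaker [(0.58, [225.0, 270.0])]
top petri [(0.62, [430.0, 140.0])]
[0.213 0.588 0.242] [ 3.142 -0.     2.794] 1.2
```

View pics/scene0.png

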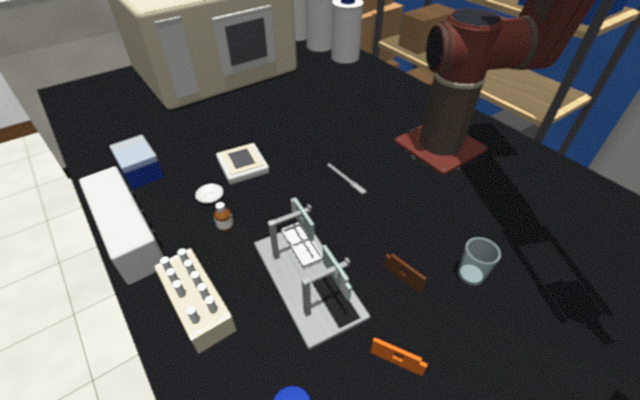

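View pics/top0.png

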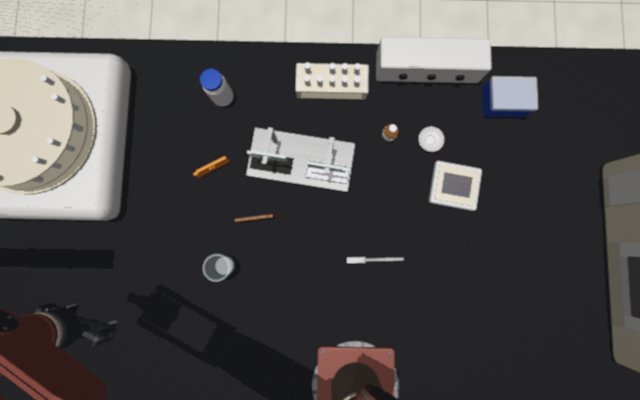

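The scene view shows the base rack with two glass plates. One is near (337,270) over the black pad and one near (303,217) over the white dish. The look-alikes are brown at (406,270) and orange at (398,355). In the top view the same things are at (266,157) pad plate, (327,170) dish plate, (254,217) brown and (211,167) orange. I choose the glass plate over the black pad, and check it in a close crop.

```bash
python3 - <<'E'
from h import *
np.set_printoptions(precision=3,suppress=True)
s=shot("scene");t=shot("top")
a=s["frame"][180:350,250:390];b=t["frame"][120:200,235:365]
a=cv2.resize(a,None,fx=3.4,fy=3.4,interpolation=cv2.INTER_CUBIC)
b=cv2.resize(b,None,fx=3,fy=3,interpolation=cv2.INTER_CUBIC)
W=np.zeros((a.shape[0],800,3),np.uint8);W[:,:a.shape[1]]=a;b=cv2.resize(t["frame"][120:200,235:300],None,fx=4.8,fy=4.8,interpolation=cv2.INTER_CUBIC);W[:b.shape[0],480:480+b.shape[1]]=b[:,:320]
cv2.imwrite("pics/crop1.png",W[...,::-1])
print("plateA",tri([(s,(335,271)),(t,(266,157))]))
l1=tri([(s,(350,258)),(t,(264,161))]);l2=tri([(s,(310,207)),(t,(327,174))])
print("lips",l1,l2,np.linalg.norm(l1-l2))
print("win",tri([(s,(241,155)),(t,(458,186))]),atz(s,(241,155),.03),atz(t,(458,186),.03))
print("rack0",atz(s,(292,289),0),atz(t,(303,146),0))
print("dish",atz(s,(298,245),.012),atz(t,(325,171),.012),"pad",atz(s,(332,300),.012),atz(t,(270,166),.012))
for n,u in(("bottle",((228,226),(388,134))),("petri",((209,196),(430,140)))):print(n,atz(s,u[0],0),atz(t,u[1],0))
print("beaker",atz(s,(471,274),0),atz(t,(225,270),0))
E
```

```text
plateA [0.602 0.246 0.112]
lips [0.58  0.251 0.143] [0.555 0.089 0.128] 0.16411490010384672
win [ 0.546 -0.275  0.036] [ 0.545 -0.284  0.03 ] [ 0.545 -0.275  0.03 ]
rack0 [0.659 0.166 0.   ] [0.656 0.159 0.   ]
dish [0.587 0.081 0.012] [0.582 0.094 0.012] pad [0.61  0.244 0.012] [0.593 0.251 0.012]
bottle [ 0.691 -0.081 -0.   ] [ 0.697 -0.085  0.   ]
petri [ 0.685 -0.21   0.   ] [ 0.682 -0.207  0.   ]
beaker [0.313 0.369 0.   ] [0.299 0.366 0.   ]
```

View pics/crop1.png

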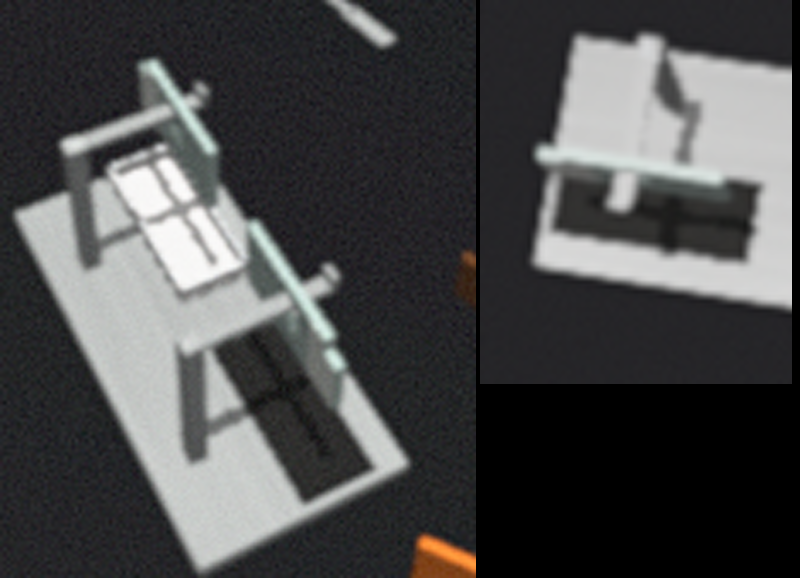

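The crop confirms the choice. The pad plate hangs over the black pad and has a step (notch) at its near end, around scene px (347,283), which is the world +y end. I'll fit the rack pose and check the notch end by projection.

```bash
cat >> h.py <<'E'
def rackT(q,X):
    c,s=np.cos(q[2]),np.sin(q[2]);X=np.array(X,float).reshape(-1,3)
    return np.c_[q[0]+c*X[:,0]-s*X[:,1],q[1]+s*X[:,0]+c*X[:,1],X[:,2]]
E
python3 - <<'E'
from h import *
from scipy.optimize import least_squares
np.set_printoptions(precision=3,suppress=True)
s=shot("scene");t=shot("top")
# base corners: (+x far from robot) 
C={"fr":(.07,-.145,.012),"fl":(.07,.145,.012),"nl":(-.07,.145,.012),"nr":(-.07,-.145,.012),"l1":(-.087,-.08,.138),"l2":(-.087,.08,.138)}
obs=[(s,"fr",(254.4,242.6)),(s,"fl",(309.7,348.2)),(s,"nl",(370,316)),(t,"fl",(254.8,127.7)),(t,"nl",(246.5,175.2)),(t,"fr",(354,141.5)),(t,"nr",(349.5,189.5)),(s,"l1",(310,206)),(s,"l2",(348.5,259)),(t,"l1",(327,174)),(t,"l2",(265,162))]
f=lambda q:np.concatenate([(proj(p,rackT(q,C[k]))[0]-u)for p,k,u in obs])
r=least_squares(f,[.65,.16,-.1],loss="soft_l1");q=r.x;print("rack",q,np.degrees(q[2]));print(f(q).reshape(-1,2))
hole=[(-.009,.018-.0),(.009,.018)]
out=[(-50,-26),(50,-26),(50,14),(38,14),(38,26),(-50,26)]
ims={}
for off in(-.065,):
  for p,n in((s,"s"),(t,"t")):
    im=cv2.resize(p["frame"][...,::-1],None,fx=6,fy=6,interpolation=cv2.INTER_CUBIC)
    X=np.array([(off-.003,.08+a/1000,.112+b/1000) for a,b in out]);
    cv2.polylines(im,[np.int32(proj(p,rackT(q,X))*6+3)],True,(0,0,255),1)
    X[:,0]+=.006
    cv2.polylines(im,[np.int32(proj(p,rackT(q,X))*6+3)],True,(255,0,0),1)
    ims[n]=im
a=ims["s"][230*6:310*6,310*6:372*6];b=ims["t"][135*6:185*6,240*6:305*6]
W=np.zeros((480,780,3),np.uint8);W[:,:372]=a;W[:300,380:770]=b
cv2.imwrite("pics/ov.png",W)
print("mid",rackT(q,(-.065,.08,.112)),"grip",rackT(q,(-.065,.08-.03,.112)))
E
```

```text
rack [ 0.622  0.163 -0.109] -6.257838653291241
[[-4.039  1.109]
 [-1.26  -0.035]
 [-0.635 -1.247]
 [-0.336 -1.468]
 [ 0.484 -1.175]
 [ 0.782 -2.258]
 [-0.816 -2.087]
 [11.727 -6.403]
 [14.85  -8.11 ]
 [-1.75  10.31 ]
 [-2.747 14.017]]
mid [[0.566 0.25  0.112]] grip [[0.563 0.22  0.112]]
```

View pics/ov.png

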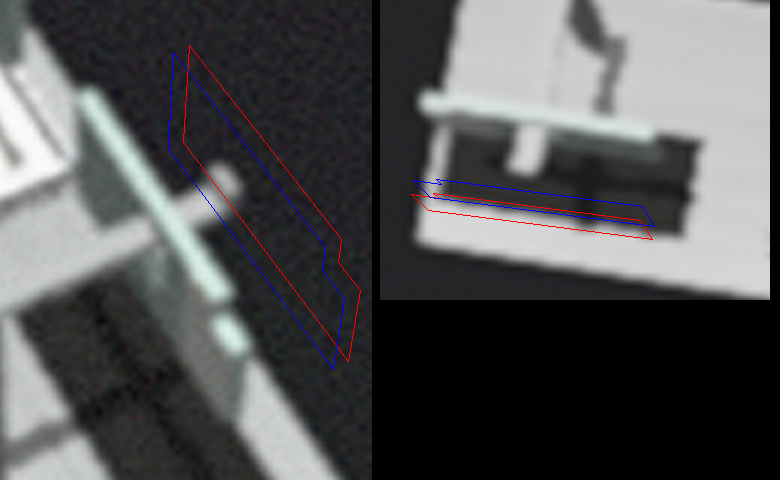

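Notch confirmed at the +y end. The base is not centred on the posts, so I refit with a free base offset and the plate corners.

```bash
python3 - <<'E'
from h import *
from scipy.optimize import least_squares
np.set_printoptions(precision=3,suppress=True)
s=shot("scene");t=shot("top")
C={"fr":(.07,-.145,.012),"fl":(.07,.145,.012),"nl":(-.07,.145,.012),"nr":(-.07,-.145,.012),"l1":(-.087,-.08,.138),"l2":(-.087,.08,.138)}
obs=[(s,"fr",(254.4,242.6)),(s,"fl",(309.7,348.2)),(s,"nl",(370,316)),(t,"fl",(254.8,127.7)),(t,"nl",(246.5,175.2)),(t,"fr",(354,141.5)),(t,"nr",(349.5,189.5)),(s,"l1",(310,206)),(s,"l2",(348.5,259)),(t,"l1",(327,174)),(t,"l2",(265,162))]
def f(q):
  o=[]
  for p,k,u in obs:
    c=np.array(C[k])
    if k[0]!="l":c[0]+=q[3]
    o.append(proj(p,rackT(q,c))[0]-u)
  return np.concatenate(o)
r=least_squares(f,[.65,.16,-.1,0],loss="soft_l1");q=r.x;print("rack",q,np.degrees(q[2]));print(f(q).reshape(-1,2))
# plate: free x,y,z,yaw
pc=[(s,(-50,0,26),(324.7,245)),(s,(38,0,26),(347.3,279.8)),(s,(50,0,14),(350.5,288)),(s,(50,3,-26),(349.5,300)),(t,(-50,0,26),(285.5,157.3)),(t,(50,0,14),(248,152.3))]
g=lambda v:np.concatenate([proj(p,v[2]*np.array([0,0,1])+rackT(v[[0,1,3]],np.array(c)/1000))[0]-u for p,c,u in pc])
r=least_squares(g,[.6,.25,.112,1.46]);v=r.x;print("plate",v,np.degrees(v[3]));print(g(v).reshape(-1,2))
print("from rack",rackT(q,(-.065,.08,.112)))
im={}
for p,n in((s,"s"),(t,"t")):
    m=cv2.resize(p["frame"][...,::-1],None,fx=6,fy=6,interpolation=cv2.INTER_CUBIC)
    out=[(-50,-26),(50,-26),(50,14),(38,14),(38,26),(-50,26)]
    cv2.polylines(m,[np.int32(proj(p,v[2]*np.array([0,0,1])+rackT(v[[0,1,3]],[(a/1000,0,b/1000)for a,b in out]))*6+3)],True,(0,0,255),1)
    im[n]=m
W=np.zeros((480,780,3),np.uint8);W[:,:372]=im["s"][1380:1860,1860:2232];W[:300,380:770]=im["t"][810:1110,1440:1830]
cv2.imwrite("pics/ov2.png",W)
E
```

```text
rack [ 0.655  0.16  -0.127 -0.037] -7.302562834986736
[[-1.201 -0.203]
 [-0.401 -0.76 ]
 [ 0.806 -0.871]
 [-0.297 -0.747]
 [-0.368 -0.559]
 [ 0.599  0.262]
 [-1.905  0.378]
 [-0.583 -0.817]
 [ 0.211 -0.268]
 [-0.825 -1.97 ]
 [-1.42   0.672]]
plate [0.602 0.245 0.107 1.416] 81.12142479075433
[[-0.034  0.337]
 [-0.13  -0.131]
 [-0.357  0.45 ]
 [ 0.815 -0.634]
 [ 0.207  0.258]
 [ 0.018 -0.561]]
from rack [[0.6   0.247 0.112]]
```

View pics/ov2.png

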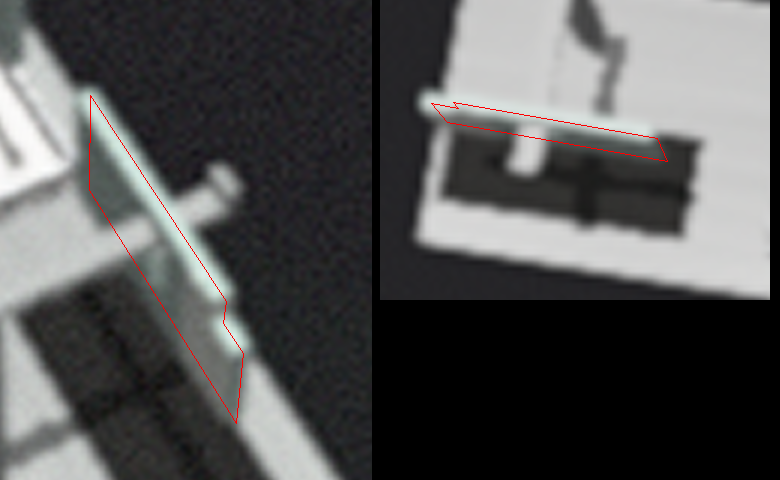

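The overlay fits within about 1 px in both views: plate outline from (325,245) to (350,300) in the scene picture. The plate centre is about (0.601, 0.246, 0.112) with its x-axis at azimuth 82.5°, which agrees with the rack fit (plate 65 mm in front of the posts). The grasp point at plate x = -30 mm is about (0.597, 0.216). I'll turn the tool +77.5° about its z, so tool x lies along plate x, while opening to 55 mm.

```bash
python3 -m pendant '[[0,0,0,0,0,8.5,55],[0,0,0,0,0,8.5,55],[0,0,0,0,0,8.5,55],[0,0,0,0,0,8.5,55],[0,0,0,0,0,8.5,55],[0,0,0,0,0,8.5,55],[0,0,0,0,0,8.5,55],[0,0,0,0,0,8.5,55]]' 50
python3 -m pendant '[[0,0,0,0,0,5,55],[0,0,0,0,0,4.5,55],[0,0,0,0,0,0,55]]'
cat >> h.py <<'E'
from scipy.spatial.transform import Rotation as Ro
def to(X,rpy=None):
    o=get_obs();R=Ro.from_euler("xyz",o["tcp_rot"])
    print("tool shift mm",np.round(R.inv().apply(np.array(X)-o["ee_pos"])*1000,1),"pos",np.round(o["ee_pos"],4),"rot",np.round(np.degrees(o["tcp_rot"]),1),"axes\n",np.round(R.as_matrix(),3),"F",np.round(o["contact_force"],1),"gap",o["finger_gap"],o["grasp_force"],"t",o["clock"],"q",np.round(o["joint_positions"],2))
E
python3 -c "
from h import *
to([.597,.216,.2])"
```

```text
clock: 2.3
ee_pos: [0.213, 0.5876, 0.2423]
tcp_rot: [-3.142, -0.0, 1.601]
contact_force: [-0.0, -0.3, 0.3]
finger_gap: 0.644
grasp_force: 0.0
clock: 2.6
ee_pos: [0.213, 0.5876, 0.2423]
tcp_rot: [-3.142, -0.0, 1.44]
contact_force: [0.8, 0.5, -1.6]
finger_gap: 0.647
grasp_force: 0.0
tool shift mm [-318.5  429.    42.3] pos [0.213  0.5876 0.2423] rot [-180.    -0.    82.5] axes
 [[ 0.13   0.992 -0.   ]
 [ 0.992 -0.13   0.   ]
 [ 0.    -0.    -1.   ]] F [ 0.8  0.5 -1.6] gap 0.6468563373003364 0.0 t 2.6 q [1.1  0.22 1.53 0.   1.39 1.23]
```

```bash
python3 -m pendant '[[-12,16,0,0,0,0,55],[-26,35,0,0,0,0,55],[-26,35,0,0,0,0,55],[-26,35,0,0,0,0,55],[-26,35,0,0,0,0,55],[-26,35,0,0,0,0,55],[-26,35,0,0,0,0,55],[-26,35,0,0,0,0,55]]' >/dev/null
python3 -m pendant '[[-26,35,0,0,0,0,55],[-26,35,0,0,0,0,55],[-26,35,0,0,0,0,55],[-26,35,0,0,0,0,55],[-20,28,0,0,0,0,55],[0,0,0,0,0,0,55],[0,0,0,0,0,0,55]]'
python3 - <<'E'
from h import *
to([.597,.216,.18])
s=shot("scene");t=shot("top")
a=cv2.resize(s["frame"][150:330,240:400],None,fx=3.3,fy=3.3,interpolation=cv2.INTER_CUBIC)
b=cv2.resize(t["frame"][110:200,240:320],None,fx=3.2,fy=3.2,interpolation=cv2.INTER_CUBIC)
W=np.zeros((594,790,3),np.uint8);W[:a.shape[0],:a.shape[1]]=a;W[:b.shape[0],532:532+b.shape[1]]=b
cv2.imwrite("pics/near.png",W[...,::-1])
E
```

```text
clock: 4.1
ee_pos: [0.5975, 0.2162, 0.242]
tcp_rot: [-3.141, -0.0, 1.441]
contact_force: [0.2, 0.1, 0.2]
finger_gap: 0.642
grasp_force: 0.0
tool shift mm [-0.2 -0.4 62. ] pos [0.5975 0.2162 0.242 ] rot [-180.    -0.    82.6] axes
 [[ 0.129  0.992 -0.001]
 [ 0.992 -0.129  0.   ]
 [ 0.    -0.001 -1.   ]] F [0.2 0.1 0.2] gap 0.6421053240802717 0.0 t 4.1 q [0.22 0.25 1.5  0.   1.4  0.35]
```

View pics/near.png

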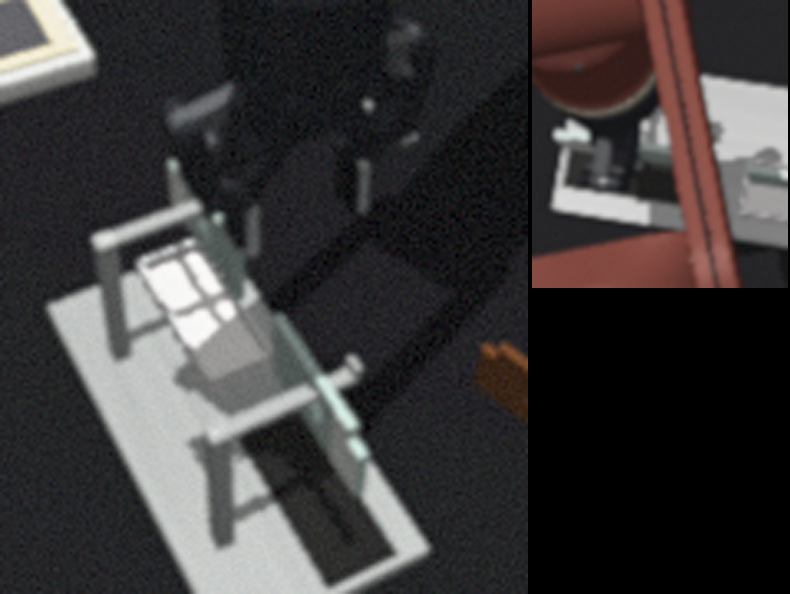

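The close view shows the gripper above the plain half: fingertips at crop px (252,240) and (362,190), straddling the plate plane, with the notch at (360,440) on the far side of the hook. I descend 130 mm, then close at 50 N.

```bash
python3 -m pendant '[[0,0,20,0,0,0,55],[0,0,30,0,0,0,55],[0,0,30,0,0,0,55],[0,0,25,0,0,0,55],[0,0,15,0,0,0,55],[0,0,11,0,0,0,55],[0,0,0,0,0,0,55]]'
python3 -m pendant '[[0,0,0,0,0,0,35],[0,0,0,0,0,0,20],[0,0,0,0,0,0,12],[0,0,0,0,0,0,12]]' 50
python3 - <<'E'
from h import *
to([.597,.216,.110])
s=shot("scene")
save(s,"grip.png",(270,190,120,130),4.5)
E
```

```text
clock: 4.9
ee_pos: [0.5962, 0.2172, 0.1101]
tcp_rot: [-3.14, 0.001, 1.442]
contact_force: [-0.3, 0.1, 0.4]
finger_gap: 0.644
grasp_force: 0.0
clock: 5.3
ee_pos: [0.5978, 0.2168, 0.1122]
tcp_rot: [3.14, -0.0, 1.441]
contact_force: [-0.5, -0.7, -0.3]
finger_gap: 0.137
grasp_force: 0.0
tool shift mm [-0.9 -0.7  2.2] pos [0.5978 0.2168 0.1122] rot [179.9  -0.   82.6] axes
 [[ 0.129  0.992  0.001]
 [ 0.992 -0.129  0.   ]
 [ 0.     0.001 -1.   ]] F [-0.5 -0.7 -0.3] gap 0.136735037524584 0.0 t 5.3 q [ 0.22  0.36  1.61 -0.    1.17  0.35]
```

View pics/grip.png

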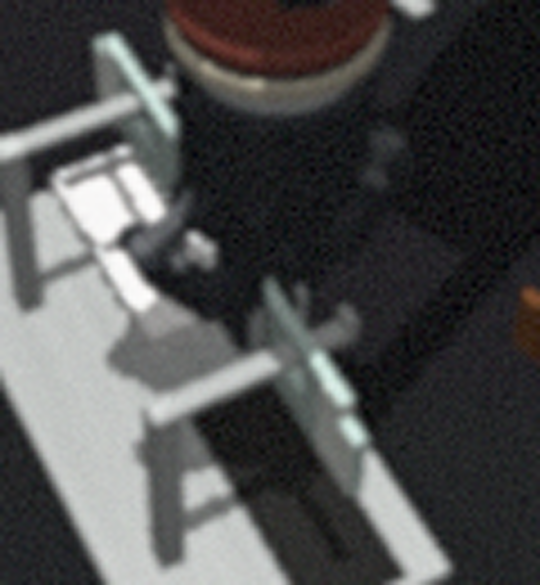

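The plate stands between the pads, with its visible part from (265,280) to (360,490), and has not been disturbed. Closing fully now.

```bash
python3 -m pendant '[[0,0,0,0,0,0,6],[0,0,0,0,0,0,2],[0,0,0,0,0,0,0],[0,0,0,0,0,0,0]]' 60
python3 -c "
from h import *
to([.597,.216,.110])"
```

```text
clock: 5.75
ee_pos: [0.5976, 0.2168, 0.1117]
tcp_rot: [3.141, -0.0, 1.441]
contact_force: [-0.9, 0.4, 2.8]
finger_gap: 0.065
grasp_force: 58.6
tool shift mm [-0.8 -0.5  1.7] pos [0.5976 0.2168 0.1117] rot [180.   -0.   82.6] axes
 [[ 0.129  0.992  0.001]
 [ 0.992 -0.129  0.   ]
 [ 0.     0.001 -1.   ]] F [-0.9  0.4  2.8] gap 0.06471913272898629 58.562153577804565 t 5.75 q [ 0.22  0.36  1.61 -0.    1.17  0.35]
```

```bash
python3 -m pendant '[[0,0,-3,0,0,0,0],[0,0,-4,0,0,0,0],[0,0,-4,0,0,0,0],[0,0,-3,0,0,0,0],[0,0,0,0,0,0,0],[0,0,0,0,0,0,0]]'
python3 -c "
from h import *
to([.597,.216,.124])
save(shot('scene'),'lift.png',(270,190,120,130),4.5)"
```

```text
clock: 6.35
ee_pos: [0.5973, 0.2168, 0.1254]
tcp_rot: [3.141, -0.0, 1.441]
contact_force: [-0.6, 0.1, -1.0]
finger_gap: 0.063
grasp_force: 58.4
tool shift mm [-0.8 -0.2  1.4] pos [0.5973 0.2168 0.1254] rot [180.   -0.   82.6] axes
 [[ 0.129  0.992  0.   ]
 [ 0.992 -0.129  0.   ]
 [ 0.     0.    -1.   ]] F [-0.6  0.1 -1. ] gap 0.06320647653422459 58.35904240608215 t 6.35 q [ 0.22  0.35  1.6  -0.    1.19  0.35]
```

View pics/lift.png

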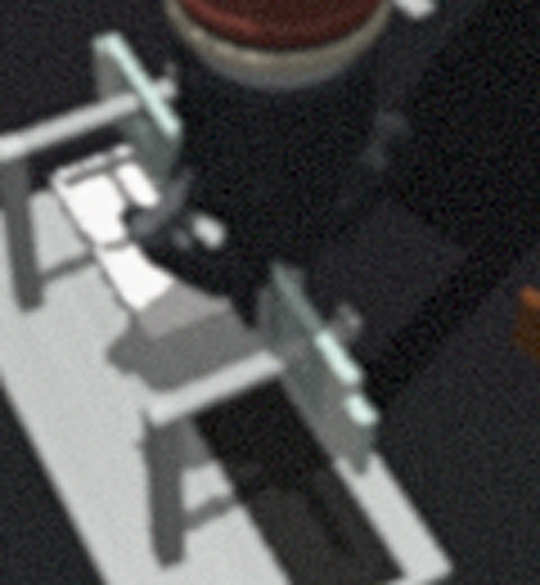

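The plate rose level with the gripper: its notch moved from (345,420) to (350,395) in the crop, about 14 mm, with low force. Backing off along the rack's -x, then raising.

```bash
python3 -m pendant '[[0,-6,0,0,0,0,0],[0,-10,0,0,0,0,0],[0,-14,0,0,0,0,0],[0,-20,0,0,0,0,0],[0,-20,0,0,0,0,0],[0,-20,0,0,0,0,0],[0,-10,0,0,0,0,0],[0,0,0,0,0,0,0]]'
python3 -m pendant '[[0,0,-15,0,0,0,0],[0,0,-30,0,0,0,0],[0,0,-35,0,0,0,0],[0,0,-35,0,0,0,0],[0,0,-25,0,0,0,0],[0,0,0,0,0,0,0]]'
python3 - <<'E'
from h import *
to([.5,.1,.26])
s=shot("scene");print([(d["p"],d["position"]) for d in models.place_of(s,"plate1_mid")[:4]])
# final goal: heading h, tilt 40
h=np.radians(-32);a=np.radians(40)
tx=np.array([np.cos(h)*np.cos(a),np.sin(h)*np.cos(a),np.sin(a)]);tz=np.array([np.cos(h)*np.sin(a),np.sin(h)*np.sin(a),-np.cos(a)])
c=np.array([.545,-.279,.16]); print("TCP goal",c-.030*tx-tz*(-.001))
E
```

```text
clock: 7.2
ee_pos: [0.4967, 0.23, 0.1252]
tcp_rot: [-3.141, 0.0, 1.442]
contact_force: [0.1, -0.0, -0.4]
finger_gap: 0.063
grasp_force: 58.5
clock: 7.8
ee_pos: [0.5016, 0.2303, 0.2718]
tcp_rot: [3.132, -0.004, 1.441]
contact_force: [0.5, 0.5, 0.5]
finger_gap: 0.061
grasp_force: 58.5
tool shift mm [-129.4   15.2   11.4] pos [0.5016 0.2303 0.2718] rot [179.4  -0.2  82.5] axes
 [[ 0.13   0.991  0.01 ]
 [ 0.992 -0.13   0.003]
 [ 0.004  0.01  -1.   ]] F [0.5 0.5 0.5] gap 0.06110869857338714 58.52789282798767 t 7.8 q [ 0.29  0.02  1.69 -0.    1.42  0.42]
[(0.68, [195.7, 387.0]), (0.65, [354.3, 399.0])]
TCP goal [ 0.52605584 -0.26716237  0.13995033]
```

```bash
python3 -m pendant '[[-15,2,0,0,0,0,0],[-30,4,0,0,0,0,0],[-40,5,0,0,0,0,0],[-40,5,0,0,0,0,0],[-40,5,0,0,0,0,0],[-40,5,0,0,0,0,0],[-40,5,0,0,0,0,0],[-40,5,0,0,0,0,0]]' >/dev/null
python3 -m pendant '[[-40,5,0,0,0,0,0],[-40,5,0,0,0,0,0],[-40,5,0,0,0,0,0],[-40,5,0,0,0,0,0],[-30,4,0,0,0,0,0],[-15,2,0,0,0,0,0],[0,0,0,0,0,8,0],[0,0,0,0,0,8,0]]' >/dev/null
python3 -m pendant '[[0,0,0,0,0,8,0],[0,0,0,0,0,8,0],[0,0,0,0,0,8,0],[0,0,0,0,0,8,0],[0,0,0,0,0,8,0],[0,0,0,0,0,8,0],[0,0,0,0,0,8,0],[0,0,0,0,0,8,0]]' >/dev/null
python3 -m pendant '[[0,0,0,0,0,8,0],[0,0,0,0,0,8,0],[0,0,0,0,0,8,0],[0,0,0,0,0,8,0],[0,0,0,0,0,2,0],[0,0,0,0,0,0,0]]'
python3 -c "
from h import *
to([.526,-.267,.24])"
```

```text
clock: 10.9
ee_pos: [0.4955, -0.2637, 0.264]
tcp_rot: [-3.141, 0.002, -0.548]
contact_force: [-0.1, 0.1, -0.9]
finger_gap: 0.064
grasp_force: 58.4
tool shift mm [ 27.8 -13.   24. ] pos [ 0.4955 -0.2637  0.264 ] rot [-1.80e+02  1.00e-01 -3.14e+01] axes
 [[ 0.853 -0.521 -0.002]
 [-0.521 -0.853  0.002]
 [-0.002 -0.    -1.   ]] F [-0.1  0.1 -0.9] gap 0.06426987038990911 58.4098219871521 t 10.9 q [-0.63  0.06  1.67  0.    1.42  1.49]
```

```bash
python3 -m pendant '[[0,0,0,0,5,0,0],[0,0,0,0,7,0,0],[0,0,0,0,8,0,0],[0,0,0,0,8,0,0],[0,0,0,0,7,0,0],[0,0,0,0,5,0,0],[0,0,0,0,0,0,0]]'
python3 - <<'E'
from h import *
np.set_printoptions(precision=3,suppress=True)
to([.526,-.267,.140])
s=shot("scene");t=shot("top")
for p in(s,t):
  for q in("plate1_mid","reader_window"):print(q,[(round(d["p"],2),np.round(d["position"]).tolist()[::-1]) for d in models.place_of(p,q)[:4]])
o=get_obs();R=Ro.from_euler("xyz",o["tcp_rot"]);out=np.array([(-20,0,26),(80,0,26),(80,0,-14),(68,0,-14),(68,0,-26),(-20,0,-26)])/1000
P=np.array(o["ee_pos"])+R.apply(out)
C=np.array(o["ee_pos"])+R.apply([.03,0,0]);print("pred centre px",proj(s,C),proj(t,C))
im=[]
for p in(s,t):
  m=cv2.resize(p["frame"][...,::-1],None,fx=4,fy=4,interpolation=cv2.INTER_CUBIC);cv2.polylines(m,[np.int32(proj(p,P)*4+2)],True,(0,0,255),1)
  c=proj(p,C)[0]*4;m=m[max(0,int(c[1])-220):int(c[1])+260,int(c[0])-195:int(c[0])+195];im.append(cv2.resize(m,(390,480)))
cv2.imwrite("pics/tilt.png",np.hstack(im))
E
```

```text
clock: 11.6
ee_pos: [0.4937, -0.2622, 0.2613]
tcp_rot: [3.141, -0.693, -0.547]
contact_force: [-0.1, 0.6, -1.4]
finger_gap: 0.064
grasp_force: 58.5
tool shift mm [-54.4 -12.7 112.5] pos [ 0.494 -0.262  0.261] rot [180.  -39.7 -31.4] axes
 [[ 0.657 -0.521  0.546]
 [-0.4   -0.854 -0.333]
 [ 0.639  0.    -0.769]] F [-0.1  0.6 -1.4] gap 0.06369558327007584 58.49404692649841 t 11.6 q [-0.68 -0.45  2.24  0.14  0.66  1.36]
plate1_mid [(0.94, [405.0, 270.0]), (0.85, [397.0, 356.0]), (0.67, [237.0, 72.0])]
reader_window [(0.68, [243.0, 160.0])]
plate1_mid [(0.89, [493.0, 186.0]), (0.66, [213.0, 167.0]), (0.64, [272.0, 162.0]), (0.5, [256.0, 216.0])]
reader_window [(0.94, [460.0, 186.0]), (0.34, [263.0, 162.0])]
pred centre px [[236.875  69.361]] [[497.596 183.725]]
```

View pics/tilt.png

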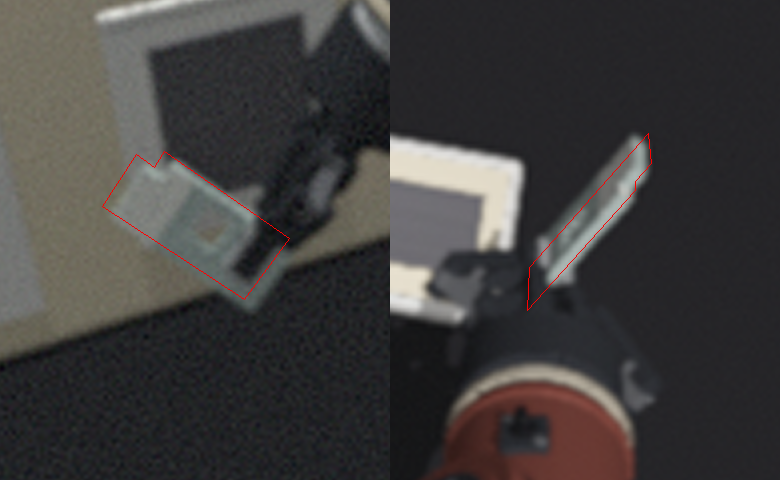

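The left half (scene) shows the plate sloping with its notched end up at (150,165) and its frosted end at the left. The outline predicted from the TCP is off by only a few mm. The right half (top) shows the same. I'll lower it over the window and re-measure there.

```bash
python3 -m pendant '[[-5,-1,10,0,0,0,0],[-10,-2,22,0,0,0,0],[-13,-3,27,0,0,0,0],[-13,-3,27,0,0,0,0],[-9,-3,18,0,0,0,0],[-4,-1,8,0,0,0,0],[0,0,0,0,0,0,0],[0,0,0,0,0,0,0]]'
python3 - <<'E'
from h import *
np.set_printoptions(precision=4,suppress=True)
to([.526,-.267,.140])
s=shot("scene");t=shot("top")
D={}
for p,n in((s,"s"),(t,"t")):
  for q in("plate1_mid","reader_window","reader"):
    D[n,q]=[(round(d["p"],2),np.round(d["position"],1).tolist()[::-1]) for d in models.place_of(p,q)[:4]];print(n,q,D[n,q])
o=get_obs();R=Ro.from_euler("xyz",o["tcp_rot"]);e=np.array(o["ee_pos"]);out=np.array([(-20,0,26),(80,0,26),(80,0,-14),(68,0,-14),(68,0,-26),(-20,0,-26)])/1000
P=e+R.apply(out);C=e+R.apply([.03,0,0]);print("pred C",C,proj(s,C),proj(t,C))
im=[]
for p in(s,t):
  m=cv2.resize(p["frame"][...,::-1],None,fx=5,fy=5,interpolation=cv2.INTER_CUBIC);cv2.polylines(m,[np.int32(proj(p,P)*5+2)],True,(0,0,255),1)
  c=proj(p,C)[0]*5;m=m[max(0,int(c[1])-250):int(c[1])+350,int(c[0])-195:int(c[0])+195];print("crop origin",int(c[0])-195,max(0,int(c[1])-250));m=np.pad(m,((0,600-m.shape[0]),(0,0),(0,0)));im.append(m)
cv2.imwrite("pics/fin.png",np.hstack(im))
E
```

```text
clock: 12.7
ee_pos: [0.5296, -0.2694, 0.1454]
tcp_rot: [3.141, -0.699, -0.548]
contact_force: [0.3, 0.2, 0.2]
finger_gap: 0.06
grasp_force: 58.5
tool shift mm [-6.8 -0.1  1.3] pos [ 0.5296 -0.2694  0.1454] rot [180.  -40.  -31.4] axes
 [[ 0.653 -0.521  0.549]
 [-0.399 -0.853 -0.335]
 [ 0.643  0.    -0.766]] F [0.3 0.2 0.2] gap 0.060407718989492806 58.497392535209656 t 12.7 q [-0.63 -0.16  2.26  0.16  0.34  1.35]
s plate1_mid [(0.85, [230.4, 116.1]), (0.65, [400.2, 353.4]), (0.39, [300.5, 227.5])]
s reader_window [(0.8, [242.3, 156.7]), (0.4, [226.1, 225.8])]
s reader [(0.82, [242.3, 166.7]), (0.19, [224.8, 224.0])]
t plate1_mid [(0.71, [216.7, 166.6]), (0.48, [255.6, 216.6]), (0.46, [476.3, 178.5])]
t reader_window [(0.92, [459.9, 187.2])]
t reader [(0.62, [450.1, 185.0])]
pred C [ 0.549  -0.2813  0.1649] [[232.3513 115.599 ]] [[478.3152 177.4109]]
crop origin 966 327
crop origin 2196 637
```

View pics/fin.png

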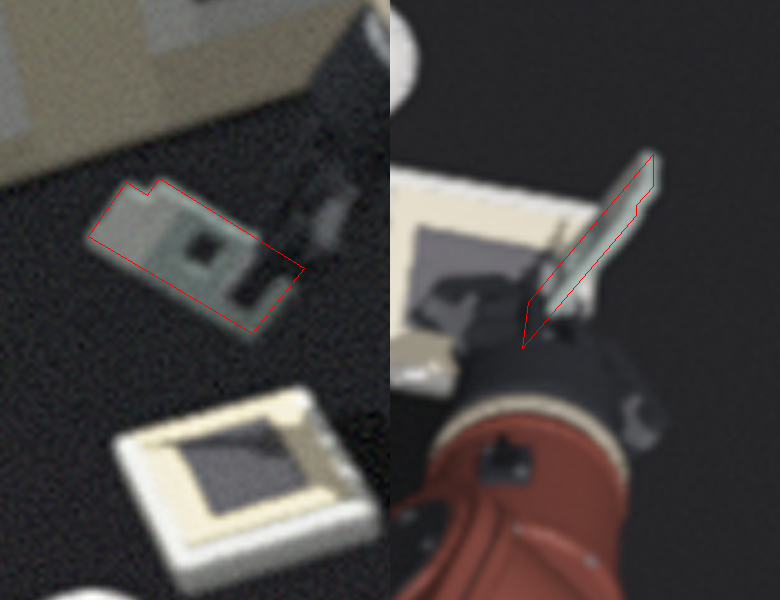

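```bash
python3 - <<'E'
from h import *
np.set_printoptions(precision=4,suppress=True)
s=shot("scene");t=shot("top")
print("win",atz(s,(242.3,156.7),.03),atz(s,(241.8,158.8),.03),atz(t,(459.9,187.2),.03),tri([(s,(242,157.8)),(t,(459.9,187.2))]))
print("reader",atz(s,(242.3,166.7),0),atz(t,(450.1,185),0))
print("plate",tri([(s,(230.4,116.1)),(t,(476.3,178.5))]))
# hand-read scene corners on the plate plane
o=get_obs();e=np.array(o["ee_pos"]);R=Ro.from_euler("xyz",o["tcp_rot"]);n=R.as_matrix()[:,1]
for k in[(123,181),(160,178),(86,240),(252,338),(205,250)]:
  c,d=ray(s,((966+k[0]-2)/5,(327+k[1]-2)/5));X=c+d*((e-c)@n)/(d@n);print(k,R.inv().apply(X-e)*1000)
E
```

```text
win [ 0.5454 -0.2743  0.03  ] [ 0.5511 -0.2664  0.03  ] [ 0.5421 -0.2806  0.03  ] [ 0.5434 -0.2841  0.0189]
reader [ 0.5533 -0.2688  0.    ] [ 0.5519 -0.2628  0.    ]
plate [ 0.5505 -0.2798  0.1634]
(123, 181) [ 82.2689  -0.     -14.0807]
(160, 178) [ 68.2947  -0.     -26.959 ]
(86, 240) [80.4875 -0.     28.0051]
(252, 338) [-20.6827   0.      28.5348]
(205, 250) [28.3555  0.     -4.1236]
```

The hole and corners are consistent with the plate centre at about (0.550, -0.281, 0.163), slope 40°, and the window at about (0.548, -0.273). I make a small correction, then settle.

```bash
python3 -m pendant '[[-3,-3,-1,0,0,0,0],[-3,-3,0,0,0,0,0],[0,0,0,0,0,0,0],[0,0,0,0,0,0,0],[0,0,0,0,0,0,0],[0,0,0,0,0,0,0],[0,0,0,0,0,0,0],[0,0,0,0,0,0,0]]'
python3 - <<'E'
from h import *
o=get_obs();R=Ro.from_euler("xyz",o["tcp_rot"]);print("centre",o["ee_pos"]+R.apply([.03,0,.0015]),"dq",np.abs(o["dq"]).max())
s=shot("scene")
for q in("plate1_mid","plate2_mid","small_bottle","beaker","petri","reader_window"):print(q,[(round(d["p"],2),np.round(d["position"]).tolist()[::-1]) for d in models.place_of(s,q)[:3]])
E
```

```text
clock: 14.0
ee_pos: [0.5279, -0.2613, 0.1418]
tcp_rot: [3.142, -0.698, -0.549]
contact_force: [1.0, -0.5, -0.9]
finger_gap: 0.061
grasp_force: 58.5
centre [ 0.54830702 -0.27379314  0.15988792] dq 0.0023347477139314086
plate1_mid [(0.82, [231.0, 117.0]), (0.66, [406.0, 272.0]), (0.59, [400.0, 356.0])]
plate2_mid [(0.63, [304.0, 218.0]), (0.63, [233.0, 120.0])]
small_bottle [(0.84, [227.0, 225.0]), (0.55, [335.0, 298.0])]
beaker [(0.68, [472.0, 272.0])]
petri [(0.9, [209.0, 194.0]), (0.69, [473.0, 277.0])]
reader_window [(0.56, [241.0, 158.0])]
```

The arm is still, the plate centre is about (0.548, -0.274, 0.160), and everything else is where it was. Handing in.

```bash
python3 -c "
from workcell import finish_job
print(finish_job())"
```

```text
the job is handed in; nothing more can be done
None
```

The job is handed in at about 14 s: the dry plate is held still, centred by my measurements 13 cm above the reader window (window position good to about 1 cm), sloping 40° with the label end up, and the last picture shows the wet plate, bottle, beaker and shallow dish where they were.

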